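# Press the bearing bush home in a stirrer gland and hold it

### The arm

A 7-joint arm with a two-finger parallel gripper is mounted at the origin on the work surface. World frame = base frame: x ahead of the robot, y to its left, z up, the work surface at z = 0. Lengths are in m, angles in rad, forces in N, time in s.
With the tool pointing down it reaches from about 0.4 to 0.85 m from the base axis. Payload 10.4 kg.
Tool frame: the origin (TCP) lies between the finger pads; the fingertips stand 8 mm ahead of it and the grasp point (between the pads) lies 11 mm behind it; z points along the fingers, y is the line along which they close (so a half turn about z gives the same grasp; the last joint's range is limited). The gripper opens to 87 mm and grips with 3 to 60 N. Pads are 19 mm wide; open, the fingers measure 117 mm over their backs; the gripper's body (75 mm by 190 mm) begins 51 mm behind the grasp point.
Start: joints at [-0.023, 0.332, -0.065, 1.46, 0.022, 1.35, -0.088], TCP at [0.625, 0, 0.231] pointing down, gripper open.
Joint ranges: [-2.6, 2.6], [-0.5, 2.12], [-1.47, 1.34], [0.16, 2.42], [-1.27, 4.41], [0.06, 2.06], [-2.6, 2.6]. Speed limits (rad/s): [2.22, 2.22, 2.79, 2.79, 3.14, 3.14, 3.14].

### API

Orientations are given as a 3x3 rotation matrix whose columns are the frame's x, y, z axes.
In Python, from rig import arm gives the robot as it stands.
- The arm moves only by the shell command python3 nudge.py FILE [FORCE], which reads ROWS from the file FILE. ROWS is a JSON list of rows, 1 to 10 of them, each of 7 numbers: a rotation vector rx, ry, rz in rad, then dx, dy, dz in m, then the opening from 0.0 (shut) to 1.0 (fully open); each row is the pose to reach, as a shift and turn from the pose commanded when the command began, along the tool's axes at that moment; what a row does not reach only later rows make up. A row lasts 1/8 s, in which the tool goes at most 0.0625 m and 0.188 rad, less where a joint would pass 70% of its speed; a pose out of reach is approached as far as the arm can. The fingers move at their own pace and stop on an object; FORCE is the grip in N (left out, the last holds). Time passes only in rows, so rows that do not move let the fingers close. It prints the time, the measured TCP pose, the force, the opening and the grip force at its end. Input that does not fit is refused with a message, and nothing moves.
- arm.sense(): the state, without advancing time (a new reading comes with each control period).
- arm.get_image(name): name is "scene" or "side" or "wrist"; returns the picture (420x560x3 uint8, red, green, blue); there is no depth.
- arm.camera_params(name): a dict with "fx", "fy", "cx", "cy" (pixels), "extrinsics" (4x4, takes a point from camera to world coordinates). Camera axes: x right, y up, looking along -z (the intrinsics and any distortion apply to the point x, -y, -z); pixel columns grow to the right and rows downward; lengths in m; the calibration is good to about 2 mm. A picture is of the moment at which its call begins: read the wrist's pose just before it. camera_params takes no time and is no camera call; for the wrist camera it gives the pose at the moment of the call.
- arm.finish_job(): hands the job in; it is judged then, once.
The state is a dict: "t": time; "joint_pos": joint angles; "dq": joint speeds; "effort": joint torques, N m; "eef_pos": TCP position; "tool_rot": TCP orientation; "force": force on the tool from outside, world axes, zero at the start; "ft_torque": the same for the moment, N m; "grip_width": opening from 0.0 (shut) to 1.0 (fully open); "grip_force": force on a finger pad.
Only numpy, scipy, OpenCV 4.12 (cv2) and the standard library are available. Lean on these libraries where they do the work, as an engineer would, in place of code of your own. Each camera call takes 0.05 s, during which the arm holds its last target. There are 200 camera calls.

### The job

In the stirrer gland standing in the hand press, the grey flanged bush is only started in its bore. Clamp the gland first, swinging the handle of the toggle clamp right down over centre; then throw the press lever's safety catch right back off the lever hub, and only then pull the ball-ended lever down until the bush's collar sits fully home on the white sleeve. Finish while still holding the lever down: the seal under the bush springs it back up if you let go, and I will fit the retaining screws while you hold; leave the gland clamped, the catch thrown back and the other things on the bench where they are.

Things in the scene. Friction and masses are not known exactly. Their poses are not given: they have to be found in the camera images.
- press: Blue hand press, fixed; frame: x from its front (robot side) to its column, y to its left, z up; origin at bench height on the ram axis. Press coordinates below are (x, y, z) mm in it. Fixture plate x -120..140, y -140..170, top z 12. Head and column x -38..105, y -35..35, to z 250; ram sticks up to z 293. Lever and catch on the right side (y < -35), toggle clamp on the left (y > 80).
- gland: Loose stirrer gland in the nest under the ram, between four dowels: black flange disc 92 mm diameter, 12 mm thick, white sleeve 40 mm diameter up to 50 mm above the origin; origin: centre of its underside, at press z 40.
- bush (a joint): Depth (m) of the grey flanged bush in the sleeve: 0 = started, collar 9 mm above the sleeve; 0.009 = home, collar on the sleeve. Collar 34 mm diameter, 4 mm thick. Tight fit (about 30 N friction) on a springy seal (45 N at home): only the ram moves it, and it comes back up some 3 mm if let go.
- clamp_handle (a joint): Toggle clamp: angle (rad) of its handle to its hold-down arm. 0 = clamped, handle down at its stop, pointing left (+y of the press), 7 degrees above level; 2.5 = open, handle about upright, arm raised. Stays where left (friction 0.05 N m). Dead centre at 0.16; just before it the rubber foot is squeezed 3 to 4 mm (20 N at the foot, under 8 N at the handle).
- clamp_grip (a point): Point on the axis of the clamp handle's black round grip (18 mm diameter, 90 mm long), 95 mm from the handle's pin, 32 mm from the free end. It moves in the press plane x = 0, press (y, z) at clamp_handle 0: (218, 93); 0.32: (210, 122); 0.63: (199, 139); 0.95: (187, 149); 1.27: (173, 155); 1.59: (157, 158); 1.90: (139, 160); 2.22: (120, 159); 2.54: (101, 155).
- clamp_foot: Black rubber foot, 12 mm diameter, under the end of the clamp's hold-down arm; origin at the centre of its underside. It yields upwards on a spring.
- ram: Square steel ram, 22 mm, with a round nose 20 mm diameter; origin at the centre of the nose's underside, on the ram axis, 5 mm above the bush at the start (press z 108).
- catch (a joint): Safety catch, a dark steel hook on a pin on the right of the head; rad. 0 = engaged, hooked in front of the lug on the lever hub, so that the lever cannot go down; 2.0 = thrown right back against its stop. Grows as its thumb tab goes up and back (+x of the press). Needs under 0.5 N at the tab; past about 1.4 it falls back to the stop by itself.
- catch_tab (a point): On the front face (looks to -x of the press when engaged) of the catch's upright thumb tab, mid-width, 10 mm below its top edge. Tab 22 mm wide (y), 8 mm thick (x), standing free above the hook from press z 250 to 286; push it from the front. Engaged: press (7, -52, 276).
- catch_hinge (a point): Fixed point on the catch's hinge pin, press (85, -52, 228); the pin lies along y of the press. The catch_tab point swings round it at 92 mm radius.
- lever (a joint): Press lever (rad): 0 = up against its stop, rod pointing to the front, 35 degrees above level; grows as the ball is pulled down. Ram goes down 16 mm per rad, meets the bush at 0.31; bush home at about 0.88, end of travel 1.0. A return spring (0.5 to 1.2 N m net) lifts it when let go; fully down takes about 12 N at the ball.
- lever_ball (a point): Centre of the black ball knob (34 mm diameter) at the lever's end, 190 mm from the hinge; steel rod 12 mm thick from it to the hinge. Press coordinates at lever 0: (-131, -74, 309); at 0.88: (-158, -74, 149). Free space all round.
- lever_hinge (a point): Fixed point on the lever's hinge axis, in the plane in which ball and rod swing: press (25, -74, 200). The axis lies along y of the press.
- spare_bush: Spare grey bush, 34 mm diameter, 28 mm high, loose on the fixture plate near its front left corner, origin at its underside. Leave alone.
- adhesive: Small white bottle, 28 mm diameter, 60 mm high, loose on the plate near its right back corner. Leave alone.
- spare_ring: Loose black ring, 80 mm diameter, 12 mm high, on the bench to the right. Leave alone.
- spanner: Loose steel spanner 170 mm long on the bench to the right. Leave alone.
- driver: Loose screwdriver 190 mm long on the bench at the front right. Leave alone.
- dark_bottle: Black bottle with a cap, 68 mm diameter, 160 mm high, on the bench to the left. Leave alone.
- jug: White jug-shaped cleaner bottle, 85 x 110 mm, 215 mm high, on the bench at the left. Leave alone.
- dowel: Loose wooden rod, 20 mm diameter, 200 mm long, on the bench at the front left. Leave alone.

How it is judged:
By the outcome, as a careful person would: the job done as asked, in the order asked, and still so for the second after the job is handed in, while the arm keeps its last pose, push and grip.
It also fails if it takes over 72 s, if anything falls off the work surface, if the arm or the gripper's body presses on something with over 40 N, if the wrist force passes 120 N, or if a joint passes its speed limit or range.

## Working session

There is one attempt and no reset: what is moved stays moved. The work goes in short steps, Python scripts to look and compute and a shell command to move; the robot and the scene stay as the last step left them, time stands still between calls to the robot, and variables do not carry over. Pictures are saved under pics/ and viewed, at most 10 in all, crops included, and the job is handed in when it is done.

```bash
ls; mkdir -p pics; python3 - <<'E'
from rig import arm
import cv2,numpy as np
for n in("scene","side"):
    cv2.imwrite(f"pics/{n}0.png",arm.get_image(n)[:,:,::-1])
    p=arm.camera_params(n);print(n,{k:(np.round(v,4).tolist()) for k,v in p.items()})
s=arm.sense();print(s)
E
```

```text
nudge.py
pics
rig.py
scene {'fx': 522.8253, 'fy': 522.8253, 'cx': 277.8457, 'cy': 204.5044, 'extrinsics': [[0.9981, -0.0406, 0.0461, 0.5828], [0.0604, 0.7855, -0.616, -0.9024], [-0.0112, 0.6176, 0.7864, 1.3597], [0.0, 0.0, 0.0, 1.0]]}
side {'fx': 533.4791, 'fy': 533.4791, 'cx': 295.5765, 'cy': 208.1721, 'extrinsics': [[0.8228, 0.3891, -0.4142, -0.0475], [-0.5683, 0.5547, -0.6078, -0.8533], [-0.0067, 0.7355, 0.6775, 1.1516], [0.0, 0.0, 0.0, 1.0]]}
{'t': 0.1, 'joint_pos': array([-0.02258512,  0.33280456, -0.06469477,  1.46087501,  0.02156892,
        1.34992364, -0.08852769]), 'dq': array([-0.00217603, -0.00074691, -0.00118527, -0.00027658,  0.00089843,
        0.00052254,  0.00033462]), 'effort': array([ 3.16136166e-04, -6.24538064e+01,  2.38312193e-02, -3.90717781e+01,
       -6.15657773e-02,  3.65302863e-02,  4.60620026e-05]), 'eef_pos': array([ 6.24645837e-01, -6.41733228e-06,  2.29827608e-01]), 'tool_rot': array([[ 3.47301372e-05,  9.99999133e-01, -1.31632498e-03],
       [ 9.99999999e-01, -3.47733478e-05, -3.28038578e-05],
       [-3.28496024e-05, -1.31632384e-03, -9.99999133e-01]]), 'force': array([ 0.45553615, -0.80785854, -0.00782604]), 'ft_torque': array([-0.07673632, -0.03743938,  0.08937193]), 'grip_force': 0.0, 'grip_width': 1.003761997148182}
```
View pics/scene0.png

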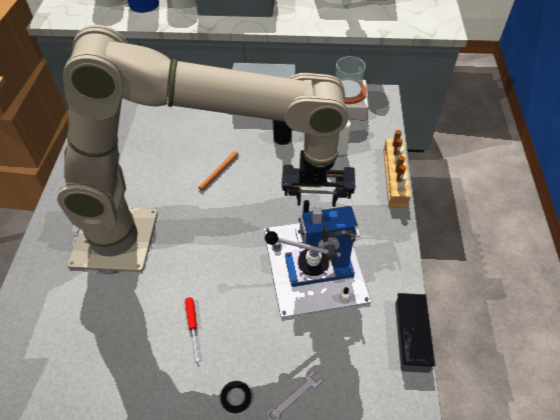

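View pics/side0.png

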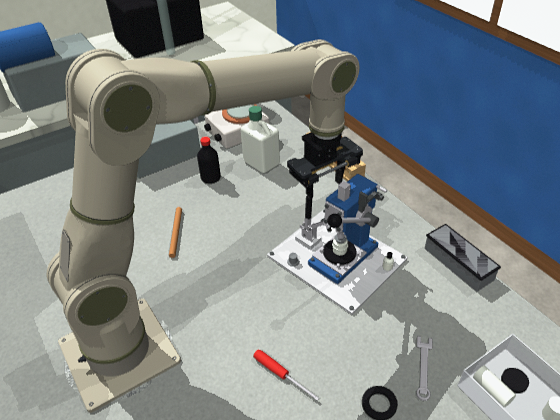

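Scene: white plate with front corner near (280,312) and right corner (368,299), and the ball at (271,238). Side: ball at (333,220), plate corners (268,255), (352,310) and (408,260). I'll enlarge both for exact pixels.

```bash
python3 - <<'E'
import cv2,numpy as np
a=cv2.imread("pics/scene0.png")[190:322,255:385];b=cv2.imread("pics/side0.png")[170:320,260:415]
r=lambda i,s:cv2.resize(i,None,fx=s,fy=s,interpolation=cv2.INTER_CUBIC)
a=r(a,3);b=r(b,2.6)
o=np.zeros((400,800,3),np.uint8);o[:a.shape[0],:a.shape[1]]=a;o[:b.shape[0],395:395+b.shape[1]]=b[:, :405]
cv2.imwrite("pics/z0.png",o)
E
```

View pics/z0.png

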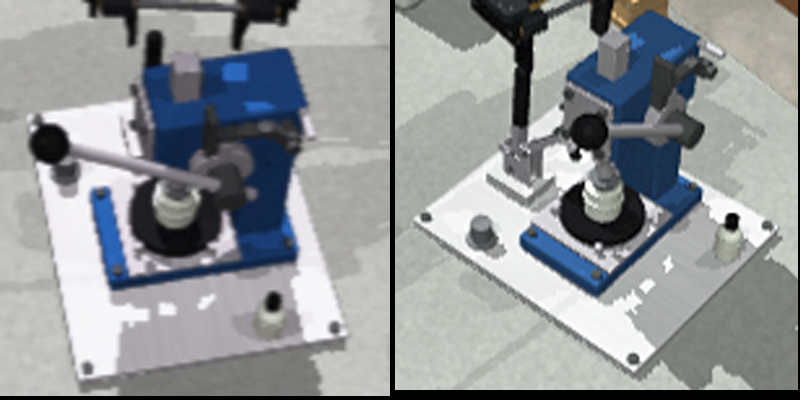

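```bash
cat > h.py <<'E'
import numpy as np
from rig import arm
from scipy.optimize import least_squares
def proj(n,P):
    c=arm.camera_params(n);E=np.array(c["extrinsics"]);q=(np.atleast_2d(P)-E[:3,3])@E[:3,:3]
    return np.c_[c["cx"]+c["fx"]*q[:,0]/-q[:,2],c["cy"]-c["fy"]*q[:,1]/-q[:,2]]
def R2(a): return np.array([[np.cos(a),-np.sin(a),0],[np.sin(a),np.cos(a),0],[0,0,1]])
E
python3 - <<'E'
from h import *
M=np.array([[-120,170,12],[-120,-140,12],[140,-140,12],[-131,-74,309]])/1000
z=lambda l:[(x/3+255,y/3+190) for x,y in l]; w=lambda l:[((x-395)/2.6+260,y/2.6+170) for x,y in l]
S={"scene":np.array(z([(28,115),(82,381),(347,338),(49,144)])),"side":np.array(w([(414,220),(636,373),(777,228),(589,132)]))}
f=lambda p:np.concatenate([(proj(n,M@R2(p[2]).T+[p[0],p[1],0])-S[n]).ravel() for n in S])
r=least_squares(f,[.65,-.1,0]);print(r.x,np.round(r.fun,1))
for i in range(4):  # triangulate independently
    g=lambda X:np.concatenate([(proj(n,X)-S[n][i]).ravel() for n in S])
    t=least_squares(g,[.6,-.1,.1]);print(t.x,np.round(t.fun,1), M[i]@R2(r.x[2]).T+[r.x[0],r.x[1],0])
E
```

```text
[ 0.62406106 -0.08283609  0.23273481] [ 0.4  0.1 -0.4  0.1  1.  -0.4  0.8  0.5 -0.9 -0.  -0.8  0.1  0.6  0.
 -0.4  0.9]
[0.46762418 0.04956881 0.01807945] [ 0.   0.4 -0.2 -0.3] [0.46808764 0.05490385 0.012     ]
[ 0.54073782 -0.24797904  0.01353006] [ 0.   0.3 -0.1 -0.2] [ 0.53958588 -0.24673833  0.012     ]
[ 0.78927656 -0.18818156  0.01409846] [-0.  -0.4  0.2  0.3] [ 0.79257609 -0.18677207  0.012     ]
[ 0.51209634 -0.18801386  0.31523101] [ 0.  0. -0. -0.] [ 0.51366024 -0.18505477  0.309     ]
```

```bash
cat >> h.py <<'E'
PO=np.array([.6241,-.0828,0]);A=.2327
W=lambda p:R2(A)@(np.array(p)/1000)+PO      # press mm -> world m
def tcp(p): # shift in current tool axes for TCP to get to press mm p; and state in press coords
    s=arm.sense();return np.round(1000*s["tool_rot"].T@(W(p)-s["eef_pos"]),1)
def here():
    s=arm.sense();return np.round(1000*R2(A).T@(s["eef_pos"]-PO),1),np.round(R2(A).T@s["tool_rot"],3),np.round(R2(A).T@s["force"],1),round(s["t"],2)
E
python3 - <<'E'
from h import *
import cv2
for p in ([0,103,155],[0,105,187],[0,99,100]):
    a=proj("scene",W(p))[0];b=proj("side",W(p))[0]
    print(p,W(p),"zoom scene",(a-[255,190])*3,"side",(b-[260,170])*2.6+[395,0], "wrist",proj("wrist",W(p)))
print(tcp([0,103,144]),here())
cv2.imwrite("pics/w0.png",arm.get_image("wrist")[:,:,::-1])
E
```

```text
[0, 103, 155] [0.60034762 0.01742387 0.155     ] zoom scene [158.23470124  66.57742327] side [529.83188342  97.29805162] wrist [[239.81455531 202.67774888]]
[0, 105, 187] [0.59988641 0.01936997 0.187     ] zoom scene [158.93971181  44.50518695] side [528.8102669   73.92881055] wrist [[233.46301396 211.79012216]]
[0, 99, 100] [0.60127005 0.01353168 0.1       ] zoom scene [157.19055818 103.37749715] side [531.91469183 136.20575273] wrist [[247.67287886 192.24712724]]
[ 17.4 -24.2  85.9] (array([ 19.6,  80.4, 229.8]), array([[ 0.231,  0.973, -0.001],
       [ 0.973, -0.231,  0.   ],
       [-0.   , -0.001, -1.   ]]), array([ 0.3, -0.9, -0. ]), 0.1)
```

View pics/w0.png

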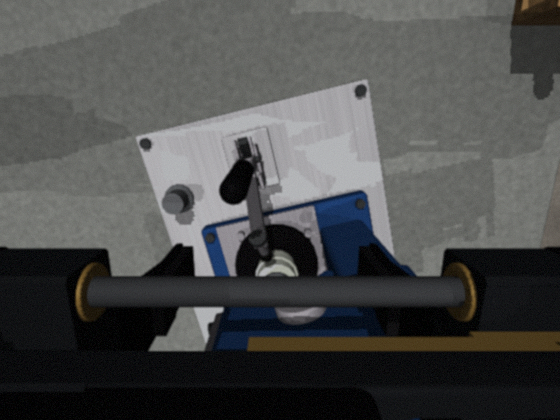

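Wrist view: the grip's end is at about (237,183) and the arm runs to the foot at (262,243). Plate corners are at (137,136) and (367,80). The grip lies about 20 px off my prediction, so I'll check the wrist calibration with the plate corners and triangulate.

```bash
python3 - <<'E'
from h import *
print(proj("wrist",np.array([W([-120,170,12]),W([140,170,12]),W([-83,115,40])])))
for a,z in((2.22,0),(2.0,0)): pass
for th,y,zz,hy,hz in((2.54,101,155,0,1),(2.22,120,159,.2,.98),(2.06,130,159.5,.25,.97)):
  for d in(32,0,-58):
    p=[0,y+hy*d,zz+hz*d];a=proj("scene",W(p))[0];b=proj("side",W(p))[0]
    print(th,d,"zs",(a-[255,190])*3//1,"zd",((b-[260,170])*2.6+[395,0])//1,"wr",proj("wrist",W(p))//1)
E
```

```text
[[132.79480053 139.03735181]
 [366.07801484  80.91671754]
 [172.55161347 183.88306395]]
2.54 32 zs [159.  47.] zd [531.  75.] wr [[235. 217.]]
2.54 0 zs [158.  68.] zd [531.  98.] wr [[240. 205.]]
2.54 -58 zs [156. 103.] zd [530. 137.] wr [[247. 189.]]
2.22 32 zs [154.  25.] zd [513.  62.] wr [[223. 179.]]
2.22 0 zs [154.  50.] zd [517.  87.] wr [[232. 180.]]
2.22 -58 zs [155.  94.] zd [525. 130.] wr [[244. 182.]]
2.06 32 zs [151.  15.] zd [505.  57.] wr [[217. 160.]]
2.06 0 zs [152.  42.] zd [510.  82.] wr [[228. 166.]]
2.06 -58 zs [153.  88.] zd [520. 127.] wr [[242. 174.]]
```

```bash
python3 - <<'E'
from h import *
import cv2
img=cv2.imread("pics/w0.png");g=img.max(2)
m=np.zeros_like(g);m[130:205,190:250]=(g[130:205,190:250]<45)*255
n,l,s,c=cv2.connectedComponentsWithStats(m);i=1+s[1:,4].argmax();print(s[i],c[i]);print(cv2.fitEllipse(np.argwhere(l==i)[:,::-1].astype(np.float32)[:, :]))
b=cv2.imread("pics/scene0.png")
print(b[196:220,300:313].max(2))
S={"wrist":np.array((232,188)),"scene":np.array((306.3,202.0))}
f=lambda X:np.concatenate([(proj(n,X)-S[n]).ravel() for n in S])
t=least_squares(f,W([0,100,180]));print(1000*R2(A).T@(t.x-PO),t.fun)
for z in (175,185,190):
  t=least_squares(lambda q:(proj("wrist",W([q[0],q[1],z]))-S["wrist"]).ravel(),[0,100]);print(z,t.x)
E
```

```text
[ 220  141   30   63 1100] [237.41727273 178.51636364]
((237.2233428955078, 176.83163452148438), (22.148399353027344, 53.50669479370117), 14.168373107910156)
[[ 58 141 168 171 171 169 169 173 172 173 173 172 171]
 [ 74 143 167 169 169 168 171 174 175 174 173 172 172]
 [ 76 142 165 168 168 169 170 173 174 173 173 174 176]
 [ 76 142 164 167 162 160 161 162 168 172 175 176 174]
 [ 75 141 165 160 122  75  57  70 112 158 175 176 176]
 [ 80 148 165 126  68  31  27  27  54 139 171 174 173]
 [106 157 166 112  44  30  26  23  36 109 160 175 173]
 [103 155 166 105  33  18  19  17  31 102 155 171 172]
 [110 157 164 104  29   9  14   9  29 102 154 173 173]
 [151 169 166 103  30  10  10  12  30 105 158 173 173]
 [166 167 145  82  23   9   6   8  40 129 165 170 167]
 [169 167 140  76  21  10   8  10  39 132 167 169 166]
 [169 170 141  78  21   9  10  10  41 136 166 153 153]
 [171 167 142  76  19   9  12  15  51 136 165 157 159]
 [167 165 136  72  20  10  12  12  51 131 159 148 132]
 [167 161 122  56  22  19  23  30  56 100 119 112 102]
 [166 164 120  68  52  62  81  95 102 113 115 105  96]
 [166 160 127 104 108 110 112 113 115 114 112 102  94]
 [161 154 121 104 111 114 115 114 114 115 112 100  88]
 [157 142 109  97 108 113 113 113 113 112 106  91  86]
 [150 150 110  91  98  99 100 100  99 100  97  90  86]
 [155 151 105  84  94  96  97  97  94  95  96  91  86]
 [109 135 111  90  95  99  96  96  95  95  97  91  87]
 [ 85 125 122  95  91  97  97  98  97  95  96  93  89]]
[  1.91820522 118.75010207 181.15594715] [-0.28043293 -0.03335454  1.27606375  0.29172933]
175 [  0.98991729 117.7112033 ]
185 [  2.76599159 119.30005502]
190 [  3.65402874 120.09448088]
```

```bash
python3 - <<'E'
from h import *
def tri(**S):
  f=lambda X:np.concatenate([(proj(n,X)-S[n]).ravel() for n in S])
  t=least_squares(f,W([0,100,150]));return np.round(1000*R2(A).T@(t.x-PO),1),np.round(t.fun,1)
print(tri(wrist=(243,152),scene=(306,210.5)))
import cv2
a=cv2.imread("pics/w0.png")[90:260,170:300];b=cv2.imread("pics/side0.png")[165:265,280:360]
o=np.zeros((510,800,3),np.uint8);a=cv2.resize(a,None,fx=3,fy=3,interpolation=cv2.INTER_CUBIC);b=cv2.resize(b,None,fx=5,fy=5,interpolation=cv2.INTER_CUBIC)
o[:510,:390]=a;o[:500,400:800]=b
o=cv2.convertScaleAbs(o,alpha=1.6,beta=15);cv2.imwrite("pics/z1.png",o)
E
```

```text
(array([  6.9, 134.9, 119.1]), array([-0.4, -0. ,  1.4,  0.3]))
```

View pics/z1.png

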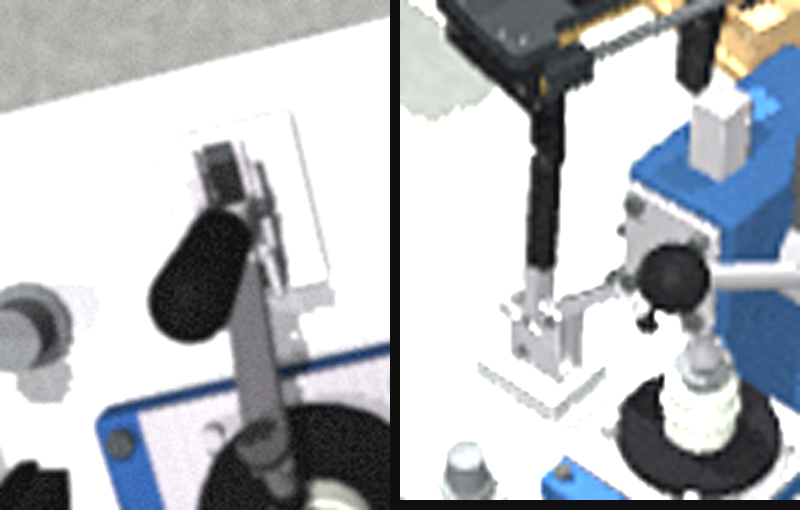

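Zoom: in the wrist view the grip's end is centred at (233,190) and its lower end at (245,162). In the side view the grip's lower end is at (308,219). The scene view has its lower end at (306,211).

```bash
python3 - <<'E'
from h import *
def tri(**S):
  f=lambda X:np.concatenate([(proj(n,X)-S[n]).ravel() for n in S])
  t=least_squares(f,W([0,100,150]));return np.round(1000*R2(A).T@(t.x-PO),1),np.round(t.fun,1)
print("base",tri(wrist=(245,162),scene=(306,211),side=(308.2,218.6)),tri(scene=(306,211),side=(308.2,218.6)))
print("top",tri(wrist=(232.5,189),scene=(306.3,201.5)))
for y,z in((120,190),(120,159),(122,101),(110,180),(128,101)): print(y,z,*[proj(n,W([0,y,z]))[0].round(1) for n in("wrist","scene","side")])
E
```

```text
base (array([  5.1, 126. , 107.5]), array([-0.4, -0.2,  1.3,  4.5, -1.5, -3.4])) (array([  2.5, 126.7, 108.7]), array([ 0.4,  4.3, -2.3, -3.4]))
top (array([  2.4, 118.5, 183.5]), array([-0.3, -0. ,  1.5,  0.3]))
120 190 [226.2 189.5] [306.9 200.1] [307.3 195.2]
120 159 [232.7 180.7] [306.6 206.8] [307.2 203.6]
122 101 [240.7 166.9] [305.8 218.1] [306.5 218.4]
110 180 [232.7 201.5] [307.5 205. ] [310.  199.5]
128 101 [238.9 160. ] [305.4 216.6] [305.  217.4]
```

```bash
python3 -c "
from h import *
print(tcp([2,120,144]))"
```

```text
[ 34.4 -26.3  86. ]
```

```bash
echo '[[0,0,-0.12,0.017,-0.013,0.0,1],[0,0,-0.233,0.034,-0.026,0.01,1],[0,0,-0.233,0.034,-0.026,0.05,1],[0,0,-0.233,0.034,-0.026,0.086,1],[0,0,-0.233,0.034,-0.026,0.086,1]]' > next.json && python3 nudge.py next.json && python3 -c "
from h import *
import cv2
print(here());cv2.imwrite('pics/w1.png',arm.get_image('wrist')[:,:,::-1])"
```

```text
t: 0.78
eef_pos: [0.5971, 0.0338, 0.1418]
tool_rot: [[-0.231, 0.973, -0.006], [0.973, 0.231, -0.001], [0.001, -0.006, -1.0]]
force: [-0.2, 0.3, 1.2]
grip_width: 1.001
grip_force: 0.0
(array([  0.6, 119.7, 141.8]), array([[-0.   ,  1.   , -0.006],
       [ 1.   ,  0.   ,  0.001],
       [ 0.001, -0.006, -1.   ]]), array([-0.1,  0.3,  1.2]), 0.78)
```

```bash
echo '[[0,0,0,0,0,0,0.1],[0,0,0,0,0,0,0.1],[0,0,0,0,0,0,0.1],[0,0,0,0,0,0,0.1],[0,0,0,0,0,0,0.1],[0,0,0,0,0,0,0.1]]' > next.json && python3 nudge.py next.json 30; python3 -c "
from h import *
import cv2
cv2.imwrite('pics/s1.png',arm.get_image('scene')[180:330,240:390,::-1].repeat(4,0).repeat(4,1))"
```

```text
t: 1.58
eef_pos: [0.599, 0.034, 0.1445]
tool_rot: [[-0.231, 0.973, -0.0], [0.973, 0.231, 0.0], [0.0, -0.0, -1.0]]
force: [-0.2, -0.5, -0.0]
grip_width: 0.401
grip_force: 0.0
```

View pics/w1.png

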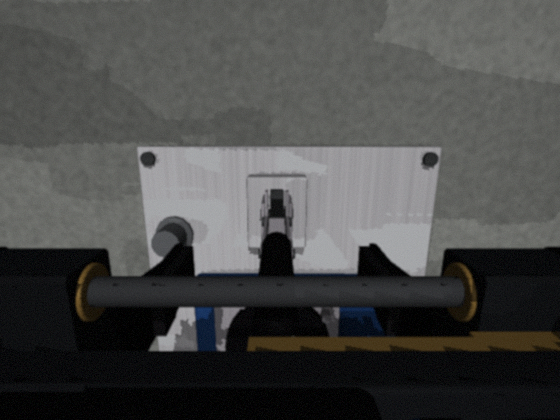

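The wrist view shows the press square to the tool, with the grip (276,255) centred between the open fingers at columns 190 and 362. I'll keep closing.

```bash
echo '[[0,0,0,0,0,0,0.1],[0,0,0,0,0,0,0.1],[0,0,0,0,0,0,0.1],[0,0,0,0,0,0,0.1],[0,0,0,0,0,0,0.1]]' > next.json && python3 nudge.py next.json 30; python3 -c "
from h import *
print(here())"
```

```text
t: 2.25
eef_pos: [0.5978, 0.0336, 0.1445]
tool_rot: [[-0.231, 0.973, -0.003], [0.973, 0.231, -0.001], [0.0, -0.003, -1.0]]
force: [-6.9, -2.1, 4.6]
grip_width: 0.197
grip_force: 30.0
(array([  1.2, 119.3, 144.5]), array([[-0.   ,  1.   , -0.003],
       [ 1.   ,  0.   ,  0.   ],
       [ 0.   , -0.003, -1.   ]]), array([-7.2, -0.5,  4.6]), 2.25)
```

```bash
echo '[[0,0,0,0.009,0,0,0.1],[0,0,0,0.019,0,-0.001,0.1],[0,0,0,0.028,0,0,0.1],[0,0,0,0.037,0,0.001,0.1],[0,0,0,0.045,0,0.002,0.1],[0,0,0,0.053,0,0.004,0.1],[0,0,0,0.053,0,0.004,0.1]]' > next.json && python3 nudge.py next.json; python3 -c "
from h import *
print(here())"
```

```text
t: 3.12
eef_pos: [0.5858, 0.0861, 0.1413]
tool_rot: [[-0.232, 0.973, -0.002], [0.973, 0.232, -0.0], [0.0, -0.002, -1.0]]
force: [-9.0, 0.1, 10.5]
grip_width: 0.191
grip_force: 30.0
(array([  1.7, 173.2, 141.3]), array([[-0.001,  1.   , -0.002],
       [ 1.   ,  0.001,  0.   ],
       [ 0.   , -0.002, -1.   ]]), array([-8.7,  2.2, 10.5]), 3.12)
```

```bash
echo '[[0,0,0,0.007,0,0.003,0.1],[0,0,0,0.014,0,0.006,0.1],[0,0,0,0.020,0,0.011,0.1],[0,0,0,0.026,0,0.017,0.1],[0,0,0,0.032,0,0.025,0.1],[0,0,0,0.037,0,0.034,0.1],[0,0,0,0.037,0,0.034,0.1]]' > next.json && python3 nudge.py next.json 40; python3 -c "
from h import *
print(here())"
```

```text
t: 4.0
eef_pos: [0.576, 0.129, 0.1079]
tool_rot: [[-0.237, 0.971, -0.002], [0.971, 0.237, 0.007], [0.007, -0.0, -1.0]]
force: [-14.1, 17.8, 16.5]
grip_width: 0.194
grip_force: 40.1
(array([  2.1, 217.2, 107.9]), array([[-0.007,  1.   , -0.   ],
       [ 1.   ,  0.007,  0.007],
       [ 0.007, -0.   , -1.   ]]), array([-9.6, 20.6, 16.5]), 4.0)
```

```bash
echo '[[0,0,0,0.002,0,0.0,0.35],[0,0,0,0.002,0,0,0.35],[0,0,0,0.002,0,0,0.35],[0,0,0,0.002,0,0,0.35]]' > next.json && python3 nudge.py next.json ; python3 -c "
from h import *
import cv2
print(here())
b=cv2.resize(arm.get_image('side')[170:290,240:390],None,fx=5,fy=5,interpolation=2)
cv2.imwrite('pics/s2.png',b[:,:,::-1])"
```

```text
t: 4.5
eef_pos: [0.578, 0.123, 0.1065]
tool_rot: [[-0.23, 0.973, 0.0], [0.973, 0.23, -0.0], [-0.0, 0.0, -1.0]]
force: [-0.3, -0.0, 0.7]
grip_width: 0.349
grip_force: 0.0
(array([  2.6, 210.9, 106.5]), array([[ 0.,  1.,  0.],
       [ 1., -0., -0.],
       [-0.,  0., -1.]]), array([-0.3,  0.1,  0.7]), 4.5)
```

View pics/s2.png

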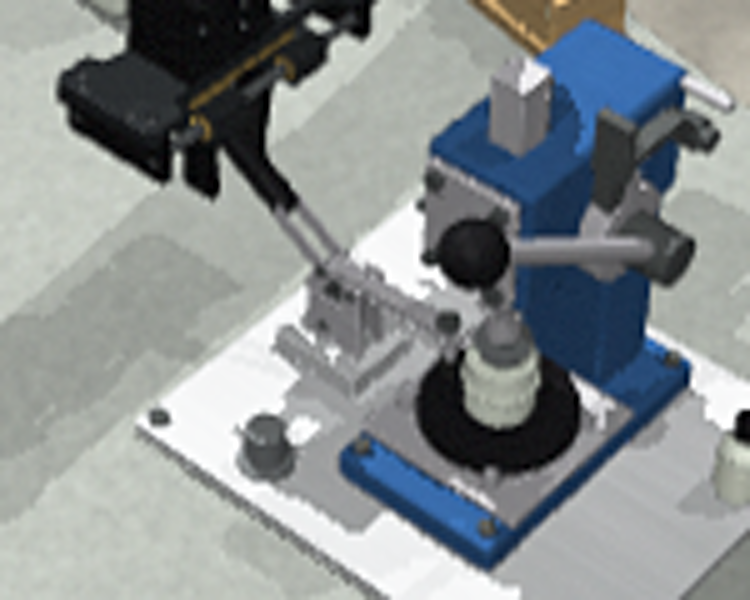

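Side view: the gland's arm is nearly down, and the handle still points up-left at about 35°. I'll lift off, shut the fingers and press the handle down from above.

```bash
echo '[[0,0,0,0,0,-0.035,0.35],[0,0,0,0,0,-0.07,0.35],[0,0,0,0,0,-0.07,0],[0,0,0,0,0,-0.07,0],[0,0,0,0,0,-0.07,0],[0,0,0,0,0,-0.07,0],[0,0,0,0,0,-0.07,0]]' > next.json && python3 nudge.py next.json 30; echo '[[0,0,0,0,0,0.02,0],[0,0,0,0,0,0.04,0],[0,0,0,0,0,0.05,0],[0,0,0,0,0,0.055,0],[0,0,0,0,0,0.06,0],[0,0,0,0,0,0.065,0],[0,0,0,0,0,0.068,0],[0,0,0,0,0,0.071,0],[0,0,0,0,0,0.071,0]]' > next.json && python3 nudge.py next.json;  python3 -c "
from h import *
print(here())"
```

```text
t: 5.42
eef_pos: [0.5776, 0.1235, 0.1761]
tool_rot: [[-0.231, 0.973, -0.001], [0.973, 0.231, -0.0], [0.0, -0.001, -1.0]]
force: [0.0, 0.5, 0.3]
grip_width: 0.01
grip_force: 0.0
t: 6.55
eef_pos: [0.578, 0.1239, 0.1062]
tool_rot: [[-0.231, 0.973, 0.001], [0.973, 0.231, 0.0], [0.0, 0.001, -1.0]]
force: [-0.7, -0.0, 5.1]
grip_width: 0.006
grip_force: 2.8
(array([  2.8, 211.7, 106.2]), array([[-0.001,  1.   ,  0.001],
       [ 1.   ,  0.001,  0.   ],
       [ 0.   ,  0.001, -1.   ]]), array([-0.7,  0.1,  5.1]), 6.55)
```

```bash
echo '[[0,0,0,0,0,0.003,0],[0,0,0,0,0,0.003,0]]' > next.json && python3 nudge.py next.json|grep -E "pos|force"; echo '[[0,0,0,0,0,0.003,0],[0,0,0,0,0,0.003,0]]' > next.json && python3 nudge.py next.json|grep -E "pos|force";echo '[[0,0,0,0,0,0.003,0],[0,0,0,0,0,0.003,0]]' > next.json && python3 nudge.py next.json|grep -E "pos|force"; python3 -c "
from h import *
print(here())"
```

```text
eef_pos: [0.5782, 0.1243, 0.1039]
force: [-4.0, 0.6, 11.4]
grip_force: 5.5
eef_pos: [0.5783, 0.1246, 0.1014]
force: [-6.6, 0.6, 16.2]
grip_force: 7.4
eef_pos: [0.5783, 0.1249, 0.0988]
force: [-7.2, 0.9, 18.7]
grip_force: 9.2
(array([  3.3, 212.6,  98.8]), array([[-0.001,  1.   ,  0.002],
       [ 1.   ,  0.001,  0.001],
       [ 0.001,  0.002, -1.   ]]), array([-6.8,  2.5, 18.7]), 7.3)
```

```bash
python3 -c "
from h import *
import cv2
print(arm.sense()['grip_width'])
b=cv2.resize(arm.get_image('side')[170:290,240:390],None,fx=5,fy=5,interpolation=2)
cv2.imwrite('pics/s3.png',b[:,:,::-1])"
```

```text
0.006503884164996901
```

View pics/s3.png

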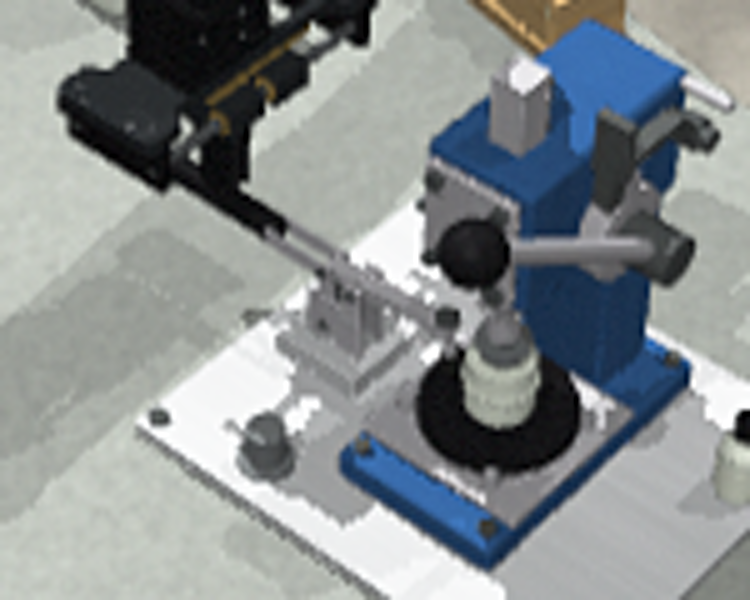

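```bash
python3 -c "
from h import *
for a,y,z in((0,218,93),(.16,214.5,108),(.32,210,122)):
  # direction from neighbouring: handle tilt 7deg + approx
  for t in (7,16,25):
    d=np.array([0,np.cos(np.radians(t)),np.sin(np.radians(t))])
    P=np.array([0,y,z]);print(a,t,[((proj('side',W(P+d*k))[0]-[240,170])*5).round(0) for k in(32,-58)])
print(((proj('side',W([2,212,90.8]))[0]-[240,170])*5).round())"
```

```text
0 7 [array([171., 148.]), array([283., 230.])]
0 16 [array([172., 143.]), array([280., 240.])]
0 25 [array([174., 138.]), array([276., 248.])]
0.16 7 [array([174., 132.]), array([287., 214.])]
0.16 16 [array([175., 126.]), array([285., 224.])]
0.16 25 [array([177., 122.]), array([281., 232.])]
0.32 7 [array([179., 117.]), array([293., 200.])]
0.32 16 [array([180., 112.]), array([290., 210.])]
0.32 25 [array([182., 107.]), array([286., 218.])]
[220. 183.]
```

```bash
echo '[[0,0,0,0,0,-0.03,0],[0,0,0,-0.03,0,-0.08,0],[0,0,0,-0.05,0,-0.13,0],[0,0,0,-0.05,0,-0.13,0]]' > next.json && python3 nudge.py next.json|grep -E "pos|force"; python3 -c "
from h import *
import cv2
b=cv2.resize(arm.get_image('side')[170:270,250:370],None,fx=4,fy=4,interpolation=2)
c=cv2.resize(arm.get_image('scene')[180:280,270:370],None,fx=4,fy=4,interpolation=2)
w=arm.get_image('wrist')
cv2.imwrite('pics/w4.png',w[:,:,::-1])
cv2.imwrite('pics/s4.png',np.hstack([b[:, :400],c])[:,:,::-1])
for y,z in((249.8,97),(160.4,86)):
  P=W([0,y,z]);print((proj('side',P)[0]-[250,170])*4,(proj('scene',P)[0]-[270,180])*4+[400,0],proj('wrist',P))"
```

```text
eef_pos: [0.5918, 0.0731, 0.2311]
force: [0.8, 0.9, -1.4]
grip_force: 0.0
[ 96.5568949 118.3937581] [510.07718326  27.60044376] [[271.47098765 102.76390144]]
[186.14382688 184.18686053] [532.48466407 124.71316301] [[271.8720228  205.86695684]]
```

View pics/s4.png

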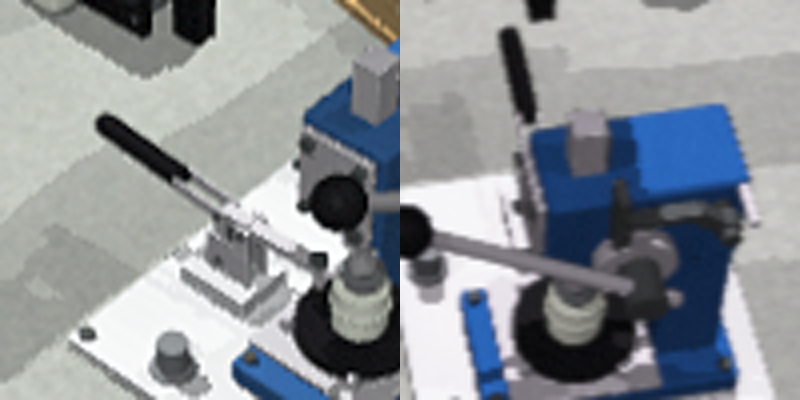

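```bash
python3 -c "
from h import *
print(here(),tcp([-25,-49,345]),tcp([-25,-49,278]))"
```

```text
(array([  2.2, 162. , 225.7]), array([[-0.001,  1.   , -0.001],
       [ 1.   ,  0.001,  0.   ],
       [ 0.   , -0.001, -1.   ]]), array([ 0.2,  0. , -0.1]), 8.0) [-210.9  -27.4 -119.4] [-210.9  -27.4  -52.4]
```

Clamp is down at its stop and holding. In the side crop the grip's end is at (100,120), and I predicted (97,118) for angle 0. Next is the catch.

```bash
echo '[[0,0,0,0,-0.01,-0.06,0],[0,0,0,0,-0.02,-0.119,0],[0,0,0,-0.05,-0.027,-0.119,0],[0,0,0,-0.1,-0.027,-0.119,0],[0,0,0,-0.155,-0.027,-0.119,0],[0,0,0,-0.211,-0.027,-0.119,0],[0,0,0,-0.211,-0.027,-0.119,0],[0,0,0,-0.211,-0.027,-0.085,0],[0,0,0,-0.211,-0.027,-0.052,0],[0,0,0,-0.211,-0.027,-0.052,0]]' > next.json && python3 nudge.py next.json|grep -E "pos|force"; python3 -c "
from h import *
print(here(), tcp([-25,-49,278]))
for f in np.arange(0,1.9,.2):
  a=np.radians(148.4)-f;c=np.array([85+92*np.cos(a),228+92*np.sin(a)]);print(round(f,1),c.round(),(c+[-15+25,8-278]).round())"
```

```text
eef_pos: [0.6103, -0.1349, 0.275]
force: [-0.2, 1.0, -0.0]
grip_force: 0.0
(array([-25.4, -47.6, 275. ]), array([[-0.002,  1.   , -0.006],
       [ 1.   ,  0.002,  0.003],
       [ 0.003, -0.006, -1.   ]]), array([ 0. ,  1.1, -0. ]), 9.25) [-1.4  0.4 -3. ]
0.0 [  7. 276.] [17.  6.]
0.2 [ 18. 291.] [28. 21.]
0.4 [ 32. 303.] [42. 33.]
0.6 [ 48. 312.] [58. 42.]
0.8 [ 65. 318.] [75. 48.]
1.0 [ 83. 320.] [93. 50.]
1.2 [102. 319.] [112.  49.]
1.4 [119. 313.] [129.  43.]
1.6 [135. 305.] [145.  35.]
1.8 [150. 293.] [160.  23.]
```

```bash
echo '[[0,0,0,-0.001,0.021,0,0],[0,0,0,-0.001,0.033,-0.014,0],[0,0,0,-0.001,0.047,-0.027,0],[0,0,0,-0.001,0.062,-0.036,0],[0,0,0,-0.001,0.062,-0.036,0]]' > next.json && python3 nudge.py next.json|grep -E "pos|force"; python3 -c "
from h import *
print(here())"
```

```text
eef_pos: [0.6731, -0.1222, 0.3165]
force: [-4.0, 1.4, 6.3]
grip_force: 3.4
(array([ 38.6, -49.6, 316.5]), array([[-0.002,  1.   ,  0.002],
       [ 1.   ,  0.002, -0.   ],
       [-0.   ,  0.002, -1.   ]]), array([-3.6,  2.3,  6.3]), 9.88)
```

```bash
echo '[[0,0,0,0,0.009,-0.007,0],[0,0,0,0,0.018,-0.010,0],[0,0,0,0,0.027,-0.012,0],[0,0,0,0,0.036,-0.012,0]]' > next.json && python3 nudge.py next.json|grep -E "pos|force"; echo '[[0,0,0,0,0.009,0,0],[0,0,0,0,0.018,0.001,0],[0,0,0,0,0.027,0.004,0],[0,0,0,0,0.036,0.007,0]]' > next.json && python3 nudge.py next.json|grep -E "pos|force";  echo '[[0,0,0,0,0.008,0.004,0],[0,0,0,0,0.016,0.009,0],[0,0,0,0,0.016,0.009,0],[0,0,0,0,0.016,0.009,0]]' > next.json && python3 nudge.py next.json|grep -E "pos|force"; python3 -c "
from h import *
print(here())"
```

```text
eef_pos: [0.7082, -0.1145, 0.3278]
force: [-0.1, 1.1, 7.2]
grip_force: 3.2
eef_pos: [0.744, -0.106, 0.3214]
force: [2.9, 1.4, 7.0]
grip_force: 3.5
eef_pos: [0.7601, -0.1021, 0.3134]
force: [6.9, 1.2, 11.7]
grip_force: 5.9
(array([127.9, -50.2, 313.4]), array([[-0.001,  1.   ,  0.007],
       [ 1.   ,  0.001, -0.001],
       [-0.001,  0.007, -1.   ]]), array([ 7. , -0.4, 11.7]), 11.38)
```

```bash
echo '[[0,0,0,0,0,-0.04,0],[0,0,0,0,-0.03,-0.06,0],[0,0,0,-0.05,-0.06,-0.06,0],[0,0,0,-0.05,-0.1,-0.06,0],[0,0,0,-0.05,-0.1,-0.06,0]]' > next.json && python3 nudge.py next.json|grep -E "pos|force"; python3 -c "
from h import *
import cv2
r=lambda i:cv2.resize(i,None,fx=4,fy=4,interpolation=2)
b=r(arm.get_image('side')[170:300,270:370]);c=r(arm.get_image('scene')[180:310,270:370])
cv2.imwrite('pics/s5.png',np.hstack([b,c])[:,:,::-1])
print(here())
for f in (0,1.4,1.7,2):
  a=np.radians(148.4)-f;P=W([85+92*np.cos(a),-52,228+92*np.sin(a)]);print(f,((proj('side',P)[0]-[270,170])*4).round(),((proj('scene',P)[0]-[270,180])*4+[400,0]).round())"
```

```text
eef_pos: [0.67, -0.1769, 0.3707]
force: [0.2, -1.0, -0.3]
grip_force: 0.0
(array([  25.9, -100.3,  370.7]), array([[-0.001,  1.   ,  0.001],
       [ 1.   ,  0.001,  0.   ],
       [ 0.   ,  0.001, -1.   ]]), array([0.3, 0.8, 0.4]), 12.1)
0 [367. 112.] [618. 203.]
1.4 [479. -19.] [798. 142.]
1.7 [498. -19.] [831. 150.]
2 [510.  -8.] [855. 165.]
```

View pics/s5.png

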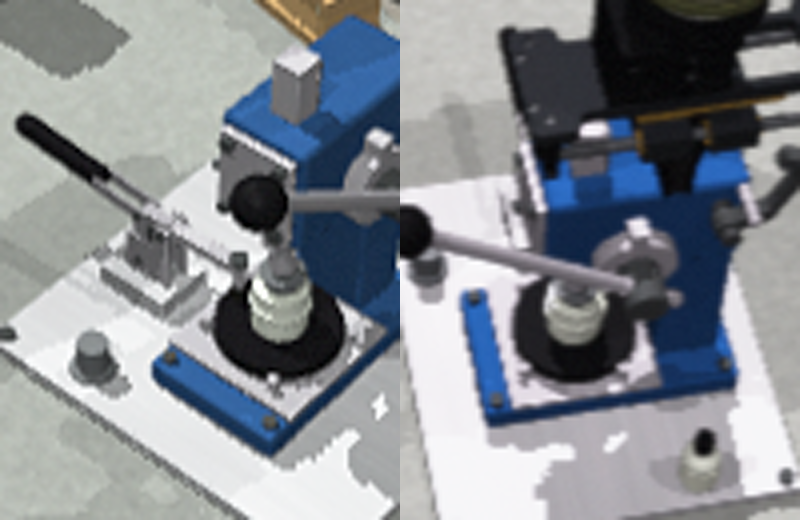

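Side crop: the lug (370,150) is clear of the catch. The scene crop shows the catch lying back at (740,215), pointing right towards (790,160), and the handle is down. I'll check the catch angle numerically and get the grasp target for the ball.

```bash
python3 -c "
from h import *
import cv2
im=arm.get_image('scene');g=im.max(2)
m=(g<100);ys,xs=np.nonzero(m[205:250,352:400]);print('extents',xs.max()+352,ys[xs==xs.max()]+205)
for r in range(206,244,2): q=np.nonzero(m[r,352:400])[0]+352;print(r,(q.min(),q.max(),len(q)) if len(q) else '')
for f in (1.4,1.7,2):
  R=lambda v,f=f:[85+v[0]*np.cos(f)+v[1]*np.sin(f),-52,228-v[0]*np.sin(f)+v[1]*np.cos(f)]
  print(f,*[proj('scene',W(R(v)))[0].round(1) for v in((-78,48),(-78,58),(-70,58),(-78,22))])
print(here(),tcp([-131,-74,350]),arm.sense()['joint_pos'].round(2))"
```

```text
extents 388 [205]
206 (np.int64(352), np.int64(387), 18)
208 (np.int64(352), np.int64(383), 21)
210 (np.int64(352), np.int64(383), 27)
212 (np.int64(352), np.int64(382), 12)
214 (np.int64(352), np.int64(359), 8)
216 (np.int64(352), np.int64(358), 7)
218 (np.int64(364), np.int64(382), 19)
220 (np.int64(364), np.int64(384), 21)
222 (np.int64(366), np.int64(384), 19)
224 (np.int64(366), np.int64(385), 17)
226 (np.int64(364), np.int64(369), 6)
228 (np.int64(352), np.int64(368), 10)
230 (np.int64(352), np.int64(366), 10)
232 (np.int64(352), np.int64(364), 9)
234 (np.int64(352), np.int64(362), 7)
236 (np.int64(352), np.int64(357), 6)
238 (np.int64(352), np.int64(354), 3)
240 (np.int64(352), np.int64(354), 3)
242 (np.int64(352), np.int64(352), 1)
1.4 [369.4 215.6] [373.3 214.6] [373.4 216.4] [359.2 218.1]
1.7 [377.7 217.6] [381.5 217.3] [380.6 219.2] [368.  218.2]
2 [383.6 221.2] [386.8 221.7] [385.1 223.6] [375.2 220.1]
(array([ 26.5, -99.9, 370.5]), array([[-0.001,  1.   ,  0.001],
       [ 1.   ,  0.001,  0.   ],
       [ 0.   ,  0.001, -1.   ]]), array([-0.8,  0.8,  0.2]), 12.15) [  26.1 -157.4   20.4] [ 0.18  0.48  0.02  0.97 -0.01  1.69  0.43]
```

```bash
echo '[[0,0,0.18,0.006,-0.03,0,1],[0,0,0.36,0.012,-0.06,0,1],[0,0,0.54,0.026,-0.09,0,1],[0,0,0.72,0.026,-0.12,0,1],[0,0,0.9,0.026,-0.157,0,1],[0,0,1.08,0.026,-0.157,0,1],[0,0,1.26,0.026,-0.157,0,1],[0,0,1.44,0.026,-0.157,0,1],[0,0,1.571,0.026,-0.157,0.02,1],[0,0,1.571,0.026,-0.157,0.02,1]]' > next.json && python3 nudge.py next.json|grep -E "pos|force"; python3 -c "
from h import *
print(here(),tcp([-131,-74,298]),arm.sense()['joint_pos'].round(2))
im=arm.get_image('wrist');import cv2
m=cv2.inRange(im,(0,0,0),(40,40,40));print(proj('wrist',W([-131,-74,309])))
c=cv2.HoughCircles(cv2.cvtColor(im,7),3,1,60,param1=80,param2=18,minRadius=18,maxRadius=70);print(c)"
```

```text
eef_pos: [0.514, -0.1848, 0.3494]
force: [-0.1, 0.5, 0.8]
grip_force: 0.0
(array([-130.6,  -73.8,  349.4]), array([[ 1.   ,  0.003, -0.002],
       [ 0.003, -1.   ,  0.001],
       [-0.002, -0.001, -1.   ]]), array([-0. ,  0.5,  0.8]), 13.4) [-0.3  0.2 51.4] [ 0.12  0.12  0.16  1.48 -0.02  1.55 -1.06]
[[276.32250047 243.71768591]]
[[[272.5 239.5  26.8]
  [220.5  68.5  41.6]
  [128.5 299.5  50.8]
  [218.5 175.5  63.8]
  [323.5  62.5  56.2]
  [430.5 294.5  42.2]
  [161.5 119.5  35.8]
  [476.5 112.5  49.4]
  [183.5  20.5  63.8]
  [300.5 137.5  25.7]
  [127.5  64.5  33.3]
  [267.5  10.5  26.6]
  [438.5 179.5  22.2]]]
```

```bash
echo '[[0,0,0,0,0,0.025,1],[0,0,0,0,0,0.051,1],[0,0,0,0,0,0.051,0.2],[0,0,0,0,0,0.051,0.2],[0,0,0,0,0,0.051,0.2],[0,0,0,0,0,0.051,0.2],[0,0,0,0,0,0.051,0.2],[0,0,0,0,0,0.051,0.2],[0,0,0,0,0,0.051,0.2],[0,0,0,0,0,0.051,0.2]]' > next.json && python3 nudge.py next.json 60; python3 -c "
from h import *
print(here())
for l in np.arange(0,1.01,.1):
  a=np.radians(35)-l;print(round(l,2),np.round([25-190*np.cos(a)+131,200+190*np.sin(a)-309]))"
```

```text
t: 14.7
eef_pos: [0.513, -0.1833, 0.2996]
tool_rot: [[0.972, 0.233, -0.002], [0.233, -0.972, 0.003], [-0.001, -0.004, -1.0]]
force: [-5.4, 7.7, 3.2]
grip_width: 0.364
grip_force: 60.0
(array([-131.3,  -72.1,  299.6]), array([[ 1.   ,  0.002, -0.001],
       [ 0.002, -1.   ,  0.004],
       [-0.001, -0.004, -1.   ]]), array([-3.5,  8.8,  3.2]), 14.7)
0.0 [ 0. -0.]
0.1 [-10. -16.]
0.2 [-18. -33.]
0.3 [-25. -51.]
0.4 [-30. -69.]
0.5 [-33. -88.]
0.6 [ -34. -107.]
0.7 [ -33. -126.]
0.8 [ -31. -145.]
0.9 [ -26. -163.]
1.0 [ -20. -181.]
```

```bash
echo '[[0,0,0,-0.005,0,0.008,0.2],[0,0,0,-0.010,0,0.016,0.2],[0,0,0,-0.018,0,0.033,0.2],[0,0,0,-0.022,0,0.042,0.2],[0,0,0,-0.025,0,0.051,0.2],[0,0,0,-0.025,0,0.051,0.2]]' > next.json && python3 nudge.py next.json; python3 -c "
from h import *
print(here())"
```

```text
t: 15.45
eef_pos: [0.4887, -0.1891, 0.2485]
tool_rot: [[0.973, 0.233, -0.001], [0.233, -0.973, 0.003], [-0.0, -0.004, -1.0]]
force: [-5.5, 9.2, 6.1]
grip_width: 0.363
grip_force: 60.2
(array([-156.3,  -72.2,  248.5]), array([[ 1.   ,  0.002, -0.   ],
       [ 0.002, -1.   ,  0.004],
       [-0.   , -0.004, -1.   ]]), array([-3.2, 10.2,  6.1]), 15.45)
```

```bash
echo '[[0,0,0,-0.003,0,0.009,0.2],[0,0,0,-0.005,0,0.018,0.2],[0,0,0,-0.007,0,0.028,0.2],[0,0,0,-0.008,0,0.037,0.2],[0,0,0,-0.009,0,0.047,0.2],[0,0,0,-0.009,0,0.056,0.2],[0,0,0,-0.009,0,0.066,0.2],[0,0,0,-0.008,0,0.075,0.2],[0,0,0,-0.007,0,0.085,0.2],[0,0,0,-0.006,0,0.094,0.2]]' > next.json && python3 nudge.py next.json; python3 -c "
from h import *
print(here())"
```

```text
t: 16.7
eef_pos: [0.4831, -0.1904, 0.1549]
tool_rot: [[0.973, 0.232, -0.001], [0.232, -0.973, 0.003], [-0.0, -0.003, -1.0]]
force: [-6.8, 10.0, 11.8]
grip_width: 0.36
grip_force: 59.4
(array([-162. ,  -72.2,  154.9]), array([[ 1.   ,  0.002, -0.   ],
       [ 0.002, -1.   ,  0.003],
       [-0.   , -0.003, -1.   ]]), array([-4.3, 11.3, 11.8]), 16.7)
```

```bash
for i in 1 2; do :; done; echo '[[0,0,0,0.002,0,0.007,0.2],[0,0,0,0.004,0,0.014,0.2],[0,0,0,0.004,0,0.014,0.2]]' > next.json && python3 nudge.py next.json|grep -E "pos|force"; echo '[[0,0,0,0.001,0,0.004,0.2],[0,0,0,0.001,0,0.004,0.2]]' > next.json && python3 nudge.py next.json|grep -E "pos|force"; echo '[[0,0,0,0.001,0,0.004,0.2],[0,0,0,0.001,0,0.004,0.2]]' > next.json && python3 nudge.py next.json|grep -E "pos|force"; python3 -c "
from h import *
print(here())"
```

```text
eef_pos: [0.486, -0.1897, 0.1403]
force: [-10.0, 8.1, 10.6]
grip_force: 59.4
eef_pos: [0.4869, -0.1895, 0.1366]
force: [-9.8, 9.9, 11.8]
grip_force: 59.3
eef_pos: [0.488, -0.1893, 0.1326]
force: [-10.6, 9.7, 12.4]
grip_force: 59.2
(array([-157. ,  -72.2,  132.6]), array([[ 1.   ,  0.002, -0.002],
       [ 0.002, -1.   ,  0.004],
       [-0.002, -0.004, -1.   ]]), array([-8.1, 11.8, 12.4]), 17.57)
```

```bash
for r in 1 ; do :; done; echo '[[0,0,0,0.001,0,0.004,0.2],[0,0,0,0.001,0,0.004,0.2]]' > next.json && python3 nudge.py next.json|grep -E "pos|force"; echo '[[0,0,0,0.001,0,0.004,0.2],[0,0,0,0.001,0,0.004,0.2]]' > next.json && python3 nudge.py next.json|grep -E "pos|force"; python3 -c "
from h import *
import cv2
print(here())
P=[proj('side',W([0,0,z]))[0].round(1) for z in (90,94,103)];print(P)
for n in('side','scene'):
  im=arm.get_image(n)
  m=cv2.inRange(im,(0,0,0),(45,45,45))
  # ball not separable from gripper; print sleeve column profile
  c=proj(n,W([0,0,95]))[0];x=int(round(c[0]));print(n,c,[(r,im[r,x].tolist()) for r in range(int(c[1])-14,int(c[1])+12)])"
```

```text
eef_pos: [0.4892, -0.189, 0.1289]
force: [-10.7, 9.5, 12.8]
grip_force: 58.9
eef_pos: [0.4904, -0.1887, 0.1252]
force: [-11.4, 10.1, 15.3]
grip_force: 58.6
(array([-154.6,  -72.3,  125.2]), array([[ 1.   ,  0.002, -0.001],
       [ 0.002, -1.   ,  0.004],
       [-0.001, -0.004, -1.   ]]), array([-8.7, 12.4, 15.3]), 18.07)
[array([339.9, 241.7]), array([340. , 240.7]), array([340.2, 238.4])]
side [340.02877662 240.42499103] [(226, [100, 95, 84]), (227, [107, 103, 90]), (228, [130, 125, 109]), (229, [134, 130, 113]), (230, [101, 98, 85]), (231, [92, 89, 76]), (232, [51, 55, 35]), (233, [63, 66, 45]), (234, [61, 61, 43]), (235, [47, 49, 35]), (236, [5, 6, 6]), (237, [11, 12, 12]), (238, [7, 10, 11]), (239, [9, 11, 9]), (240, [26, 28, 28]), (241, [81, 81, 83]), (242, [107, 108, 109]), (243, [78, 81, 82]), (244, [77, 80, 79]), (245, [126, 130, 122]), (246, [161, 166, 155]), (247, [138, 143, 133]), (248, [123, 127, 119]), (249, [62, 64, 61]), (250, [21, 22, 25]), (251, [26, 28, 30])]
scene [314.45344045 253.02917545] [(239, [16, 36, 66]), (240, [17, 36, 68]), (241, [19, 37, 67]), (242, [21, 38, 68]), (243, [19, 38, 68]), (244, [16, 36, 67]), (245, [17, 36, 67]), (246, [15, 35, 65]), (247, [16, 35, 65]), (248, [35, 46, 71]), (249, [81, 78, 86]), (250, [84, 80, 86]), (251, [83, 79, 85]), (252, [80, 77, 81]), (253, [83, 80, 84]), (254, [83, 78, 84]), (255, [75, 71, 77]), (256, [102, 96, 103]), (257, [120, 115, 124]), (258, [125, 118, 128]), (259, [113, 108, 114]), (260, [104, 102, 102]), (261, [127, 126, 119]), (262, [138, 138, 131]), (263, [119, 120, 114]), (264, [121, 122, 115])]
```

```bash
python3 -c "
from h import *
import cv2
for n in('side','scene'):
  old=cv2.imread(f'pics/{n}0.png').astype(int);new=arm.get_image(n)[:,:,::-1].astype(int);cv2.imwrite(f'pics/{n}9.png',new)
  p0=proj(n,W([0,0,293]))[0];p1=proj(n,W([0,0,279]))[0];print(n,p0,p1)
  x=int(round(p0[0]))
  for X in(x-1,x+2):
    print(X,'old',[int(v) for v in old[int(p0[1])-9:int(p0[1])+22,X,2]],'new',[int(v) for v in new[int(p0[1])-9:int(p0[1])+22,X,2]],'from row',int(p0[1])-9)
  q=proj(n,W([0,0,94]))[0];x=int(round(q[0]));r=int(q[1])
  print('sleeve old',[(k,old[k,x].tolist()) for k in range(r-16,r+10)]) if n=='side' else print('old',[(k,old[k,x].tolist()) for k in range(r-12,r+12)])
"
```

```text
side [343.9826219  185.18980813] [343.67700432 189.45928292]
343 old [147, 123, 140, 171, 175, 161, 153, 151, 154, 155, 155, 147, 122, 114, 116, 115, 115, 116, 115, 118, 115, 115, 117, 117, 109, 64, 38, 39, 39, 40, 40] new [60, 59, 59, 60, 59, 58, 57, 59, 59, 59, 58, 61, 59, 61, 58, 58, 59, 58, 58, 58, 58, 72, 99, 102, 116, 109, 62, 90, 91, 90, 92] from row 176
346 old [175, 227, 180, 108, 130, 155, 141, 155, 154, 156, 162, 154, 98, 97, 98, 100, 99, 99, 97, 98, 99, 100, 101, 89, 38, 36, 42, 40, 35, 40, 40] new [60, 59, 58, 59, 60, 60, 58, 58, 59, 60, 57, 57, 59, 60, 60, 58, 59, 60, 58, 65, 94, 108, 101, 107, 91, 85, 89, 89, 88, 89, 89] from row 176
sleeve old [(224, [21, 19, 21]), (225, [71, 71, 72]), (226, [118, 116, 118]), (227, [112, 111, 112]), (228, [94, 91, 91]), (229, [72, 71, 70]), (230, [81, 80, 79]), (231, [109, 106, 106]), (232, [95, 92, 92]), (233, [101, 99, 98]), (234, [116, 113, 114]), (235, [124, 120, 123]), (236, [123, 122, 121]), (237, [124, 120, 122]), (238, [108, 105, 105]), (239, [69, 67, 65]), (240, [111, 109, 106]), (241, [135, 133, 128]), (242, [82, 80, 78]), (
[... 795 characters left out ...]
22, 19, 22, 19, 24, 20, 15] from row 202
old [(241, [68, 36, 17]), (242, [65, 35, 14]), (243, [67, 35, 16]), (244, [67, 36, 17]), (245, [69, 42, 28]), (246, [94, 81, 78]), (247, [125, 116, 122]), (248, [133, 123, 131]), (249, [123, 116, 121]), (250, [97, 91, 96]), (251, [86, 81, 85]), (252, [87, 81, 85]), (253, [64, 61, 62]), (254, [77, 72, 71]), (255, [76, 72, 72]), (256, [73, 72, 72]), (257, [139, 148, 147]), (258, [161, 170, 169]), (259, [138, 146, 146]), (260, [124, 130, 130]), (261, [130, 136, 137]), (262, [144, 151, 150]), (263, [116, 122, 122]), (264, [116, 122, 121])][ WARN:0@1.031] global loadsave.cpp:1063 imwrite_ Unsupported depth image for selected encoder is fallbacked to CV_8U.
```

Ram top has dropped about 3.25 px in the scene view, which is 13.9 ± 0.6 mm, and home needs about 14.1 mm. I'll press a little more until there is a firm stop.

```bash
for r in 1; do :; done; echo '[[0,0,0,0.001,0,0.004,0.2],[0,0,0,0.001,0,0.004,0.2]]' > next.json && python3 nudge.py next.json|grep -E "pos|force"; echo '[[0,0,0,0.001,0,0.004,0.2],[0,0,0,0.001,0,0.004,0.2]]' > next.json && python3 nudge.py next.json|grep -E "pos|force"; python3 -c "
from h import *
print(here())
for k in range(3):
  im=arm.get_image('scene');print([im[215:219,x,0].tolist() for x in (316,317,318,319,320)])"
```

```text
eef_pos: [0.4916, -0.1884, 0.1216]
force: [-11.7, 10.3, 18.3]
grip_force: 58.3
eef_pos: [0.493, -0.1882, 0.118]
force: [-11.8, 11.1, 22.7]
grip_force: 58.0
(array([-151.9,  -72.3,  118. ]), array([[ 1.   ,  0.002,  0.   ],
       [ 0.002, -1.   ,  0.003],
       [ 0.   , -0.003, -1.   ]]), array([-8.9, 13.5, 22.7]), 18.77)
[[228, 225, 187, 108], [227, 222, 161, 103], [227, 219, 141, 98], [227, 219, 128, 96], [221, 218, 118, 93]]
[[228, 225, 187, 108], [228, 222, 161, 104], [227, 220, 140, 99], [226, 219, 128, 96], [220, 217, 118, 94]]
[[228, 225, 185, 109], [228, 222, 162, 103], [227, 220, 141, 100], [227, 218, 127, 96], [221, 217, 120, 93]]
```

```bash
echo '[[0,0,0,0,0,0,0.2],[0,0,0,0,0,0,0.2],[0,0,0,0,0,0,0.2],[0,0,0,0,0,0,0.2],[0,0,0,0,0,0,0.2],[0,0,0,0,0,0,0.2],[0,0,0,0,0,0,0.2],[0,0,0,0,0,0,0.2]]' > next.json && python3 nudge.py next.json|grep -E "pos|force|width"; python3 -c "
from h import *
import cv2
im=arm.get_image('scene');print([im[215:219,x,0].tolist() for x in (316,317,318,319,320)])
# ball circle: where is it vs gripper; side view collar/sleeve edge column
s=arm.get_image('side');cv2.imwrite('pics/side10.png',s[:,:,::-1])
for X in (336,338,340,342,344): print(X,s[236:250,X,0].tolist())
g=arm.get_image('side')[:,:,:]
print([proj('side',W(p))[0].round(1) for p in([0,0,90],[0,-20,90],[0,0,94],[-158,-74,149],[25,-74,200])])"
```

```text
eef_pos: [0.4929, -0.1881, 0.1181]
force: [-11.8, 11.3, 21.6]
grip_width: 0.361
grip_force: 58.0
[[229, 226, 185, 109], [228, 221, 161, 104], [227, 220, 139, 98], [226, 218, 126, 97], [220, 218, 118, 93]]
336 [60, 65, 70, 73, 13, 12, 12, 17, 14, 15, 11, 11, 12, 12]
338 [72, 56, 48, 7, 6, 15, 8, 8, 5, 9, 8, 9, 9, 8]
340 [59, 48, 7, 9, 12, 10, 10, 30, 57, 106, 128, 104, 117, 134]
342 [37, 11, 13, 10, 13, 52, 75, 62, 82, 123, 140, 133, 132, 134]
344 [22, 58, 91, 91, 59, 64, 58, 73, 107, 132, 130, 128, 128, 159]
[array([339.9, 241.7]), array([345.7, 245.2]), array([340. , 240.7]), array([324.5, 274.5]), array([370.8, 220.6])]
```

```bash
python3 -c "
from rig import arm
print(arm.finish_job())"
```

```text
the job is handed in; nothing more can be done
None
```

I clamped the gland, then threw the catch back, then pulled the lever down and handed the job in with the arm still holding it at about 22 N. I judged the bush home from that force and a ram drop of about 14 mm, because I could not see the collar on the sleeve.

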